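Roll the soil core up the reading cradle

TASK

Push the steel soil core lying at the foot of the cradle slowly up the ramp, in one go without letting it roll back, over the crest and fully home against the stop; push only, do not grip or lift it. With the core resting there, press the key on the reader fully down and let it up. Leave everything else where it is and finish clear of everything.

Things in the scene. Friction and masses are not known exactly. Their poses are not given: they have to be found in the camera images.
- cradle: Fixed cradle 148 mm wide. Origin on the bench under its middle; z up, x along the lane from landing to stop. Along x in mm: tail lip at -156 to -150, 18 high; level landing from there to -55, 12 high; ramp to the crest at 55, 31.4 high; seat falling 5 degrees to the stop's face at 112. The lane is 128 wide between cheeks 10 thick that stand about 10 above the running surface.
- ramp: The cradle's fixed aluminium ramp plate, 112 mm long, rising at 10 degrees. Origin on its running surface at the foot of the slope (cradle x -55 mm, 12 mm above the bench), x up the slope, z square to the slope.
- seat (a point): Where the core's centre is when it rests home against the stop: 82 mm along the cradle's x, mid-lane, 59.1 mm above the bench. The stop is an upright plate 12 mm thick, 148 mm wide, its top 78 mm above the bench, with a black box 60 mm high and 30 mm deep behind it.
- core: Loose polished steel soil core: closed, slippery cylinder, 60 mm across, 120 mm long, 0.25 to 0.5 kg, lying across the landing, its centre at cradle x -115 to -75 mm, 42 mm up. Origin at its centre, y along its axis; x and z turn as it rolls. Let go on the ramp it runs back; faster than 0.25 m/s short of the seat counts as let go. Past the crest it rolls the last 25 mm home by itself and stays in the shallow seat.
- reader: Fixed flat hand-held reader, aluminium box 100 x 150 mm, 36 mm high, with a dark display and the key on top. Origin on the bench under its middle; z up, x across its short side.
- key (a joint): Travel of the round grey spring key on the reader, in m: 0 up, 0.006 fully down, which takes 5 N. It springs back up.
- key_top (a point): Centre of the top face of the key (28 mm in diameter, in a black housing), 54 mm above the bench when up, 6 mm proud of the housing, at x -5, y -45 mm from the middle of the reader; moves with the key. It is pressed straight down.
- spare: Bystander: empty open steel tube, 60 mm across, 60 mm high, standing beside the cradle. Origin at its foot.
- jar: Bystander: small clear jar, 44 mm across, 60 mm high, standing beside the cradle. Origin at its foot.
- beaker: Bystander: glass beaker 72 mm across, 90 mm high. Origin at its foot.
- flask: Bystander: white bottle 66 mm across, 170 mm high. Origin at its foot.
- stakes: Bystander: black cup 72 mm across, 80 mm high, with green plant labels reaching 135 mm. Origin at its foot.
- spatula: Bystander: spatula 200 mm long lying on the bench.
Mind the look-alikes: they are no part of the job. Leave any blue, purple or red look-alike of the core alone.

How it is judged:
On the way, in this order (a step that is already met when the one before it is completed fails the run):
1. the core lies at rest in the seat against the stop (distance between core and seat below 0.01 m and linear speed of core below 0.02 m/s), for 0.2 s.
2. the key is pressed fully down (distance between core and seat below 0.01 m and value of joint key above 0.0045 m), for 0.05 s.
3. the key is up again (value of joint key below 0.0015 m), for 0.05 s.
At the end, for the whole second after the job is handed in: The core rests in the seat, its centre within 10 mm of the seat point and its axis square to the lane within 0.1 rad, and the key, having been pressed past 4.5 mm with the core seated, is up again (under 1.5 mm) (all of step 1 and angle between the y axis of core and the y axis of cradle, either way round below 0.1 rad and value of joint key below 0.0015 m); the robot touches nothing.
It fails at once if short of the seat, the core moves faster than 0.25 m/s (it was let roll back, flicked or dropped) (linear speed of core above 0.25 m/s and not (distance between core and seat below 0.01 m)).
It fails at once if the core is lifted clear of the cradle (centre more than 50 mm above the ramp plane, 30 mm when resting on it) (z of core in the frame of ramp above 0.05 m).
It fails at once if the fingers are put around the core to grip it (the grasp point between the pads comes within 24 mm of its centre) (distance between the grasp point and core below 0.024 m).
It fails at once if the key is pressed before the core is home (value of joint key above 0.003 m and not (distance between core and seat below 0.01 m)).
It fails at once if a bystander is moved by more than 20 mm (distance of any of spare, jar, beaker, flask, stakes, spatula from where it was at the start of the episode above 0.02 m).
It also fails if it takes over 59 s, if anything falls off the work surface, if the arm or the gripper's body presses on something with over 40 N, if the wrist force passes 120 N, or if a joint passes its speed limit or range.

ROBOT

A 7-joint arm with a two-finger parallel gripper is mounted at the origin on the work surface. World frame = base frame: x ahead of the robot, y to its left, z up, the work surface at z = 0. Lengths are in m, angles in rad, forces in N, time in s.
With the tool pointing down it reaches from about 0.425 to 0.925 m from the base axis. Payload 6.8 kg.
Tool frame: the origin (TCP) lies midway between the tips of the shut fingers; the grasp point (between the pads) lies 19 mm behind it; z points along the fingers, y is the line along which they close (so a half turn about z gives the same grasp; the last joint's range is limited). The gripper opens to 85 mm and grips with 20 to 120 N. Pads are 22 mm wide; open, the fingers measure 114 mm over their backs; the gripper's body (76 mm by 85 mm) begins 54 mm behind the grasp point. The pads swing forward as they close: fully open they stand 13 mm farther back than shut.
Start: joints at [1.105, 0.477, 0.022, 1.555, -0.011, 1.109, -0.083], TCP at [0.236, -0.632, 0.231] pointing down, gripper open.
Joint ranges: [-2.96, 2.96], [-0.34, 2.1], [-1.41, 1.46], [0.24, 2.44], [-1.37, 4.51], [0.17, 1.92], [-2.96, 2.96]. Speed limits (rad/s): [2.39, 2.39, 3.14, 3.14, 3.14, 3.14, 3.14].

INTERFACE

Orientations are given as a unit quaternion [w, x, y, z].
In Python, from station import * gives the robot as it stands. The module is installed in compiled form; this text tells all that it offers.
- The arm moves only by the shell command python3 -m jog 'ROWS' [OPENING] [FORCE]. ROWS is JSON, a list of rows, each an object of numbers: "x", "y", "z": the shift along the tool's x, y, z in m; "ax", "ay", "az": the turn, a rotation vector about the tool's x, y, z in rad. In form: [{"x": .., "y": .., "z": .., "ax": .., "ay": .., "az": ..}, ...]. A call has 1 to 12 rows; each row is the pose to reach, as a shift and turn from the pose commanded when the call began, along the tool's axes at that moment; what a row does not reach only later rows make up. A row lasts 1/10 s, in which the tool goes at most 50 mm and 8.59 degrees, less where a joint would pass 70% of its speed; a pose out of reach is approached as far as the arm can. A call with a gripper value outside its range is refused whole. OPENING is the opening, from 0 (shut) to 1 (fully open), set as the call begins (- or left out, the last holds). The fingers move at their own pace and stop on an object; FORCE is the grip in N (left out, the last holds). Time passes only in rows, so rows that repeat a pose let the fingers close. It gives the time, the measured TCP pose, the force, the opening and the grip force at its end, in the units of the state.
- get_obs(): the state, without advancing time (a new reading comes with each control period).
- read_camera(name): name is "scene" or "side" or "wrist"; returns the picture (400x640x3 uint8, red, green, blue); there is no depth.
- camera_params(name): a dict with "K" (3x3 intrinsics, pixels), "origin" and "attitude" of the camera in the world. Camera axes: x right, y up, looking along -z (the intrinsics and any distortion apply to the point x, -y, -z); pixel columns grow to the right and rows downward; lengths in m; the calibration is good to about 2 mm. The wrist camera is an equidistant fisheye: a pixel r from the principal point sees the ray r / f radians off the axis. A picture is of the moment at which its call begins: read the wrist's pose just before it. camera_params takes no time and is no camera call; for the wrist camera it gives the pose at the moment of the call.
- hand_in(): hands the job in; it is judged then, once.
The state is a dict: "t": time; "q": joint angles; "joint_vel": joint speeds; "joint_torque": joint torques, N m; "eef_pos": TCP position; "tool_rot": TCP orientation; "contact_force": force on the tool from outside, world axes, zero at the start; "torque": the same for the moment, N m; "gripper_width": opening from 0.0 (shut) to 1.0 (fully open); "grasp_force": force on a finger pad.
Only numpy, scipy, OpenCV 4.12 (cv2) and the standard library are available. Lean on these libraries where they do the work, as an engineer would, in place of code of your own. Each camera call takes 0.05 s, during which the arm holds its last target. There are 200 camera calls.

## Working session

There is one attempt and no reset: what is moved stays moved. The work goes in short steps, Python scripts to look and compute and a shell command to move; the robot and the scene stay as the last step left them, time stands still between calls to the robot, and variables do not carry over. Pictures are saved under pics/ and viewed, at most 15 in all, crops included, and the job is handed in when it is done.

```bash
mkdir -p pics
python3 - <<'E'
from station import *
import cv2
for n in("scene","side"):
    im=read_camera(n);cv2.imwrite(f"pics/{n}0.png",im[:,:,::-1]);p=camera_params(n);print(n,p)
print(get_obs())
E
```

```text
scene {'K': array([[408.23976337,   0.        , 318.78117856],
       [  0.        , 408.23976337, 198.60277026],
       [  0.        ,   0.        ,   1.        ]]), 'origin': array([ 1.28380078, -0.05757653,  1.02179692]), 'attitude': array([0.6676847 , 0.24416127, 0.2410058 , 0.66068042])}
side {'K': array([[456.58679492,   0.        , 308.87177613],
       [  0.        , 456.58679492, 202.53767941],
       [  0.        ,   0.        ,   1.        ]]), 'origin': array([0.46151655, 0.92874244, 0.87833991]), 'attitude': array([-0.0162958 , -0.00103396,  0.43146748,  0.9019807 ])}
{'t': 0.1, 'q': array([ 1.104872  ,  0.47772054,  0.02233101,  1.55630867, -0.01151156,
        1.10929108, -0.08308842]), 'joint_vel': array([-0.00012416, -0.00116017, -0.00171597, -0.0034633 , -0.0010777 ,
        0.00184633,  0.00050481]), 'joint_torque': array([ 4.17106989e-03, -5.97758102e+01,  1.61370859e+00, -2.81954616e+01,
        1.28303634e-02,  5.00472088e-03, -2.42984299e-06]), 'eef_pos': array([ 0.2362334 , -0.6317682 ,  0.23043917]), 'tool_rot': array([-7.76716310e-04,  9.84034236e-01,  1.77977476e-01, -1.91294645e-04]), 'contact_force': array([-1.21390559, -0.38538075,  0.38144485]), 'torque': array([0.0094627 , 0.0087024 , 0.00123732]), 'grasp_force': 0.0, 'gripper_width': 1.0026658588240838}
```

View pics/scene0.png

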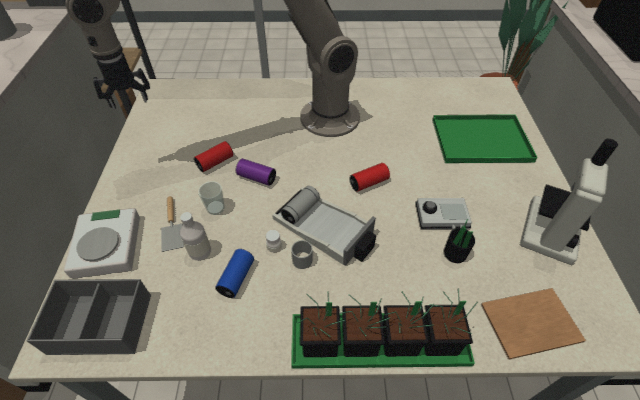

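View pics/side0.png

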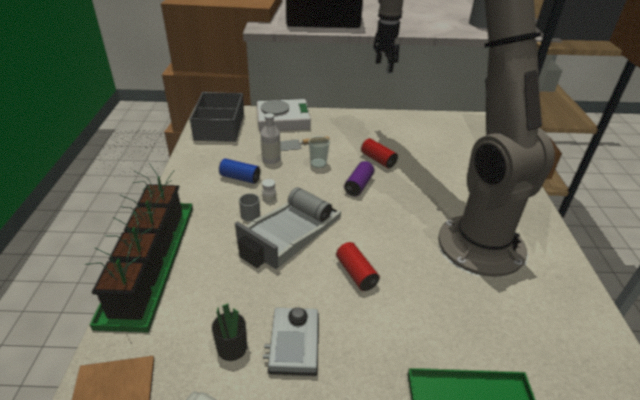

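The scene camera faces the robot. Candidates for the core (scene pixels):
- red (213,156)
- purple (256,172)
- red (370,177)
- blue (235,272)
- spare tube (302,255)
- grey steel cylinder lying in the cradle (300,205). I choose this one.

The reader is at (443,213) with its key at (430,207). Next is a close crop to check the choice.

Run:
```python
import cv2,numpy as np
a=cv2.imread("pics/scene0.png");b=cv2.imread("pics/side0.png")
c1=cv2.resize(a[180:270,260:400],(800,514),interpolation=cv2.INTER_CUBIC)
for i in range(0,140,20): cv2.putText(c1,str(260+i),(int(i*5.714),10),0,.35,(0,0,255));cv2.line(c1,(int(i*5.714),0),(int(i*5.714),514),(0,0,255),1)
for i in range(0,90,10): cv2.putText(c1,str(180+i),(0,int(i*5.714)),0,.35,(0,0,255));cv2.line(c1,(0,int(i*5.714)),(800,int(i*5.714)),(0,0,255),1)
cv2.imwrite("pics/c1.png",c1)
s=5
def g(im,x0,x1,y0,y1):
    c=cv2.resize(im[y0:y1,x0:x1],None,fx=s,fy=s,interpolation=cv2.INTER_CUBIC)
    for x in range(x0,x1,10): cv2.line(c,((x-x0)*s,0),((x-x0)*s,9999),(0,0,255),1);cv2.putText(c,str(x),((x-x0)*s,10),0,.35,(0,0,255))
    for y in range(y0,y1,10): cv2.line(c,(0,(y-y0)*s),(9999,(y-y0)*s),(0,0,255),1);cv2.putText(c,str(y),(0,(y-y0)*s),0,.35,(0,0,255))
    return c
A=g(a,410,480,190,240);B=g(b,260,330,300,380)
h=np.zeros((max(A.shape[0],B.shape[0]),700,3),np.uint8);h[:A.shape[0],:350]=A;h[:B.shape[0],350:]=B
cv2.imwrite("pics/c2.png",h)
cv2.imwrite("pics/c3.png",g(b,230,350,180,270))
```

```text
(no output)
```

View pics/c1.png

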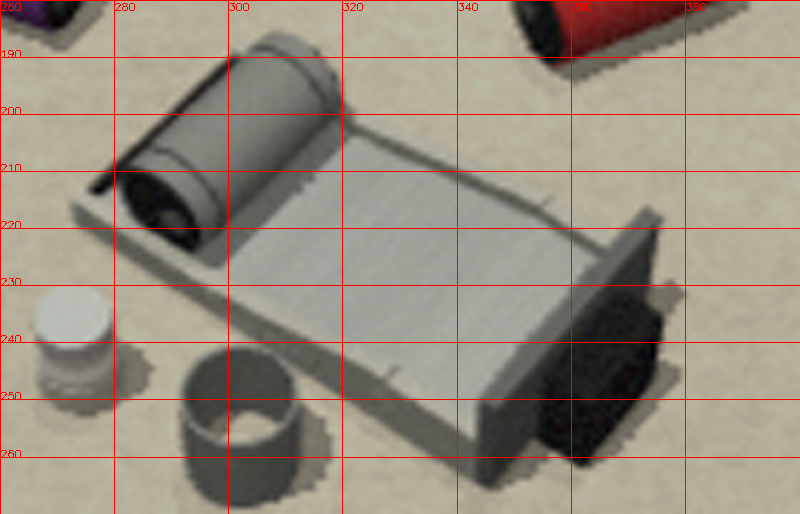

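View pics/c2.png

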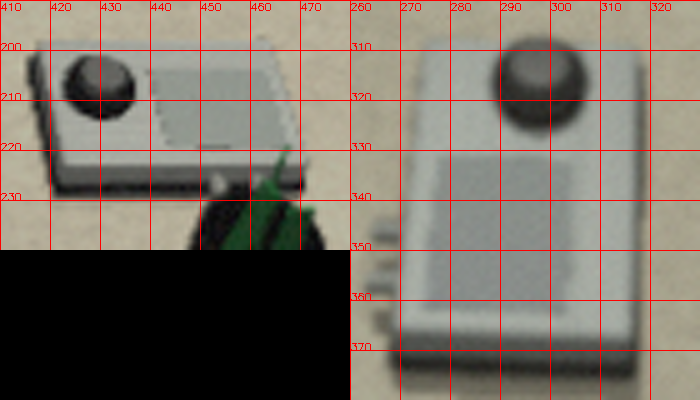

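View pics/c3.png

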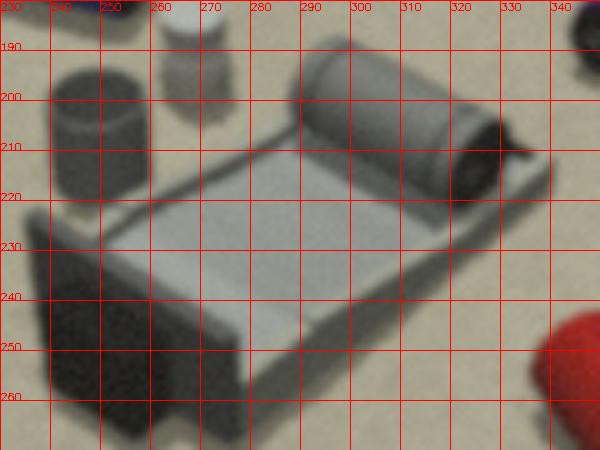

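The crop confirms the choice: a grey steel cylinder with dark end caps lies on the landing, with a cap at scene (288,217) and the other at side (326,212). The stop and black box are at the lower right. The key top is at scene (430,204.6) and side (298,313.6). I now fit the poses.

```bash
cat > h.py <<'E'
from station import *
import numpy as np
from scipy.spatial.transform import Rotation as R
from scipy.optimize import least_squares
def rot(q): return R.from_quat(np.roll(q,-1))
def proj(n,P,p=None):
    p=p or camera_params(n); c=rot(p["attitude"]).inv().apply(np.atleast_2d(P)-p["origin"]); c=c*[1,-1,-1]
    u=c@p["K"].T; return u[:,:2]/u[:,2:]
def onz(n,uv,z):
    p=camera_params(n); d=np.linalg.solve(p["K"],[*uv,1])*[1,-1,-1]; d=rot(p["attitude"]).apply(d); o=p["origin"]
    return o+d*(z-o[2])/d[2]
E
python3 - <<'E'
from h import *
for n,uv in(("scene",(430,204.6)),("side",(298,313.6))): print("key",n,onz(n,uv,.054).round(4))
obs=[("scene",[112,74,78],(373.4,216.2)),("scene",[112,-74,78],(343.7,250)),("scene",[124,74,78],(375.9,218)),("scene",[124,-74,0],(345.6,265.4)),
("scene",[-156,-74,22],(272.7,216.2)),("side",[124,-74,78],(235.8,221.6)),("side",[112,74,78],(278,246.8)),("side",[112,74,0],(278.5,269)),("side",[-156,74,22],(340.8,212)),("scene",[112,-64,27],(342.5,253)),]
def W(v,P): return np.c_[R.from_euler('z',v[2]).apply(np.atleast_2d(P)/1e3)]+[v[0],v[1],0]
pp={n:camera_params(n) for n in("scene","side")}
def f(v): return np.concatenate([(proj(n,W(v,P),pp[n])[0]-uv) for n,P,uv in obs])
s=least_squares(f,[.55,-.03,.6],loss="soft_l1");v=s.x;print("cradle",v.round(4));print(f(v).reshape(-1,2).round(1).tolist())
for n,uv,y in(("scene",(288.3,217),-60),("side",(326,212),60)):
    P=onz(n,uv,.042);print("core end",n,P.round(4),"cradle",R.from_euler('z',-v[2]).apply(P-[v[0],v[1],0]).round(4))
for n,uv in(("jar",(273,236)),("spare",(302,255)),("red",(370,177)),("purple",(256,172)),("beaker",(212,205)),("stakes",(459,255))):
    P=onz("scene",uv,.03);print(n,P.round(3),"cradle",R.from_euler('z',-v[2]).apply(P-[v[0],v[1],0]).round(3))
E
```

```text
key scene [0.4956 0.2925 0.054 ]
key side [0.4946 0.2983 0.054 ]
cradle [ 0.5418 -0.0232  0.8919]
[[-0.1, -0.7], [-0.2, -0.9], [0.9, -0.5], [0.0, 0.8], [0.1, -2.4], [-1.8, 0.3], [-0.3, -1.4], [0.1, -2.0], [0.9, -1.0], [2.2, 3.6]]
core end scene [ 0.5298 -0.1408  0.042 ] cradle [-0.0991 -0.0646  0.042 ]
core end side [ 0.4327 -0.0676  0.042 ] cradle [-0.1031  0.0569  0.042 ]
jar [ 0.591 -0.184  0.03 ] cradle [-0.095 -0.139  0.03 ]
spare [ 0.657 -0.098  0.03 ] cradle [ 0.014 -0.137  0.03 ]
red [0.356 0.124 0.03 ] cradle [-0.003  0.237  0.03 ]
purple [ 0.329 -0.257  0.03 ] cradle [-0.316  0.019  0.03 ]
beaker [ 0.471 -0.383  0.03 ] cradle [-0.325 -0.171  0.03 ]
stakes [0.662 0.349 0.03 ] cradle [0.365 0.14  0.03 ]
```

```bash
cat >> h.py <<'E'
C=np.array([.5418,-.0232,0]);YAW=.892
def cw(P,c=C,y=YAW): return R.from_euler('z',y).apply(np.array(P))+c
def rel(T,yaw):
    "row to bring TCP to T (tool down, tool x at world yaw)"
    o=get_obs();q=rot(o["tool_rot"]);t=R.from_euler('z',yaw)*R.from_euler('x',np.pi)
    print("t",round(o["t"],2),"tcp",o["eef_pos"].round(4),"cradle",R.from_euler('z',-YAW).apply(o["eef_pos"]-C).round(4),"F",o["contact_force"].round(1))
    print("shift",q.inv().apply(np.array(T)-o["eef_pos"]).round(4),"turn",(q.inv()*t).as_rotvec().round(4))
E
python3 -c "
from h import *
rel(cw([-.149,-.002,.231]),YAW)"
```

```text
t 0.1 tcp [ 0.2362 -0.6318  0.2304] cradle [-0.6655 -0.1443  0.2304] F [-1.2 -0.4  0.4]
shift [ 0.3721 -0.3854  0.    ] turn [-1.600e-03 -3.000e-04 -5.341e-01]
```

```bash
python3 -m jog '[{"x":0.372,"y":-0.385,"az":-0.534},{"x":0.372,"y":-0.385,"az":-0.534},{"x":0.372,"y":-0.385,"az":-0.534},{"x":0.372,"y":-0.385,"az":-0.534},{"x":0.372,"y":-0.385,"az":-0.534},{"x":0.372,"y":-0.385,"az":-0.534},{"x":0.372,"y":-0.385,"az":-0.534},{"x":0.372,"y":-0.385,"az":-0.534},{"x":0.372,"y":-0.385,"az":-0.534},{"x":0.372,"y":-0.385,"az":-0.534},{"x":0.372,"y":-0.385,"az":-0.534},{"x":0.372,"y":-0.385,"az":-0.534}]' 0.6
python3 -m jog '[{"x":0},{"x":0},{"x":0}]'
python3 - <<'E'
from h import *
import cv2
p=camera_params("wrist");im=read_camera("wrist")
K=p["K"]
def pw(P):
    c=rot(p["attitude"]).inv().apply(np.atleast_2d(P)-p["origin"])*[1,-1,-1]
    return cv2.fisheye.distortPoints((c[:,:2]/c[:,2:])[None].astype(float),K,np.zeros(4))[0]
big=cv2.resize(im[:,:,::-1].copy(),(800,500),interpolation=cv2.INTER_CUBIC)
pts=[[x,y,z] for x,y,z in[(-.156,-.074,.022),(-.156,.074,.022),(.112,-.074,.078),(.112,.074,.078),(-.101,-.063,.042),(-.101,.057,.042)]]
for (u,v),c in zip(pw(cw(pts)),[(0,0,255)]*4+[(0,255,0)]*2): print(u.round(1),v.round(1)); cv2.drawMarker(big,(int(u*1.25),int(v*1.25)),c,0,14,1)
cv2.imwrite("pics/w1.png",big); print(K[0],p["origin"]); rel(cw([-.149,-.002,.231]),YAW)
E
```

```text
101.9 -82.9
39.0 -15.9
56.2 -156.3
1.4 -97.5
81.7 -99.0
31.5 -44.7
[309.70691629   0.         320.30173896] [ 0.31200791 -0.60467463  0.37217066]
t 0.15 tcp [ 0.2362 -0.6318  0.2306] cradle [-0.6656 -0.1443  0.2306] F [-0.3  0.  -0. ]
shift [ 0.3722 -0.3855  0.    ] turn [-1.400e-03 -3.000e-04 -5.342e-01]validation failed for argument at $[0]...
validation failed for argument at $[0]...
```

View pics/w1.png

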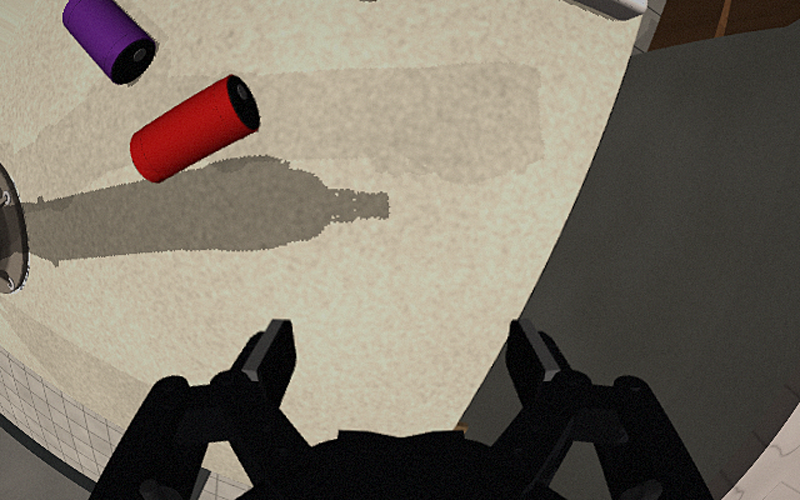

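The move was refused because every row needs all six fields, so the arm has not moved. The picture shows the start pose, with a red look-alike at (195,128) and the open fingers. Retrying.

```bash
python3 -m jog '[{"x":0.372,"y":-0.385,"z":0,"ax":0,"ay":0,"az":-0.534},{"x":0.372,"y":-0.385,"z":0,"ax":0,"ay":0,"az":-0.534},{"x":0.372,"y":-0.385,"z":0,"ax":0,"ay":0,"az":-0.534},{"x":0.372,"y":-0.385,"z":0,"ax":0,"ay":0,"az":-0.534},{"x":0.372,"y":-0.385,"z":0,"ax":0,"ay":0,"az":-0.534},{"x":0.372,"y":-0.385,"z":0,"ax":0,"ay":0,"az":-0.534},{"x":0.372,"y":-0.385,"z":0,"ax":0,"ay":0,"az":-0.534},{"x":0.372,"y":-0.385,"z":0,"ax":0,"ay":0,"az":-0.534},{"x":0.372,"y":-0.385,"z":0,"ax":0,"ay":0,"az":-0.534},{"x":0.372,"y":-0.385,"z":0,"ax":0,"ay":0,"az":-0.534},{"x":0.372,"y":-0.385,"z":0,"ax":0,"ay":0,"az":-0.534},{"x":0.372,"y":-0.385,"z":0,"ax":0,"ay":0,"az":-0.534}]' 0.6
python3 -m jog '[{"x":0,"y":0,"z":0,"ax":0,"ay":0,"az":0},{"x":0,"y":0,"z":0,"ax":0,"ay":0,"az":0},{"x":0,"y":0,"z":0,"ax":0,"ay":0,"az":0}]'
cat >> h.py <<'E'
def wrist(name,pts):
    import cv2
    p=camera_params("wrist");im=read_camera("wrist")
    c=rot(p["attitude"]).inv().apply(cw(pts)-p["origin"])*[1,-1,-1]
    uv=cv2.fisheye.distortPoints((c[:,:2]/c[:,2:])[None].astype(float),p["K"],np.zeros(4))[0]
    big=cv2.resize(im[:,:,::-1].copy(),(800,500),interpolation=cv2.INTER_CUBIC)
    for u,v in uv: cv2.drawMarker(big,(int(u*1.25),int(v*1.25)),(0,0,255),0,14,1)
    cv2.imwrite(name,big)
def won(uv,z):
    "wrist pixel (of the 800x500 picture) to world at height z"
    import cv2
    p=camera_params("wrist")
    d=cv2.fisheye.undistortPoints(np.array([[uv]],float)/1.25,p["K"],np.zeros(4))[0,0]
    d=rot(p["attitude"]).apply([d[0],-d[1],-1]);o=p["origin"];P=o+d*(z-o[2])/d[2]
    return P.round(4),R.from_euler('z',-YAW).apply(P-C).round(4)
E
python3 - <<'E'
from h import *
wrist("pics/w2.png",[(-.156,-.074,.022),(-.156,.074,.022),(.112,-.074,.078),(.112,.074,.078),(-.101,-.063,.042),(-.101,.057,.042)])
rel(cw([-.149,-.002,.231]),YAW);print(get_obs()["gripper_width"])
E
```

```text
t: 1.35
eef_pos: [0.452, -0.1359, 0.2316]
tool_rot: [-0.0, 0.9, 0.435, 0.001]
contact_force: [1.0, -0.7, 0.6]
gripper_width: 0.599
grasp_force: 0.0
t: 1.65
eef_pos: [0.4494, -0.1429, 0.2311]
tool_rot: [0.0, 0.903, 0.43, -0.0]
contact_force: [-0.5, -0.5, 0.3]
gripper_width: 0.6
grasp_force: 0.0
t 1.7 tcp [ 0.4495 -0.1427  0.2312] cradle [-0.151  -0.0032  0.2312] F [-0.4  0.7 -0.7]
shift [ 0.002  -0.0012  0.0002] turn [-0.0001  0.0004 -0.0028]
0.6036491886054728
```

View pics/w2.png

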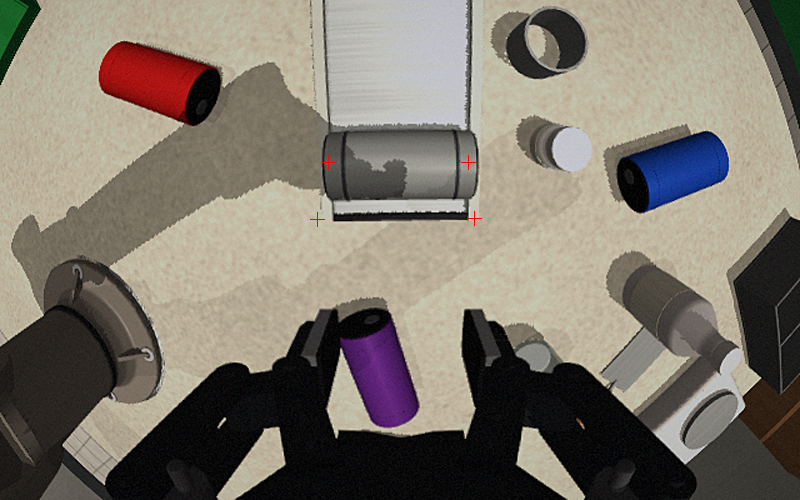

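The cradle and core predictions agree to about 5 mm sideways: the lane middle is at y -5 mm in my frame. The core is at (400,164), square to the lane, and the fingers at (320,340) and (480,340) sit symmetrically behind it. Lowering behind the core.

```bash
python3 -m jog '[{"x":-0.003,"y":0.002,"z":0.05,"ax":0,"ay":0,"az":-0.003},{"x":-0.003,"y":0.002,"z":0.1,"ax":0,"ay":0,"az":-0.003},{"x":-0.003,"y":0.002,"z":0.14,"ax":0,"ay":0,"az":-0.003},{"x":-0.003,"y":0.002,"z":0.17,"ax":0,"ay":0,"az":-0.003},{"x":-0.003,"y":0.002,"z":0.19,"ax":0,"ay":0,"az":-0.003},{"x":-0.003,"y":0.002,"z":0.2,"ax":0,"ay":0,"az":-0.003},{"x":-0.003,"y":0.002,"z":0.205,"ax":0,"ay":0,"az":-0.003},{"x":-0.003,"y":0.002,"z":0.205,"ax":0,"ay":0,"az":-0.003},{"x":-0.003,"y":0.002,"z":0.205,"ax":0,"ay":0,"az":-0.003}]'
python3 - <<'E'
from h import *
wrist("pics/w3.png",[(-.103,-.064,.042),(-.103,.054,.042)])
rel(cw([-.154,-.005,.026]),YAW)
E
```

```text
t: 2.6
eef_pos: [0.4505, -0.1453, 0.0272]
tool_rot: [0.001, 0.902, 0.432, 0.001]
contact_force: [0.3, -0.2, -0.2]
gripper_width: 0.598
grasp_force: 0.0
t 2.65 tcp [ 0.4505 -0.1453  0.0273] cradle [-0.1523 -0.0056  0.0273] F [ 0.6 -0.8 -0.8]
shift [-0.0017 -0.0006  0.0013] turn [ 0.0019 -0.0007  0.0025]
```

View pics/w3.png

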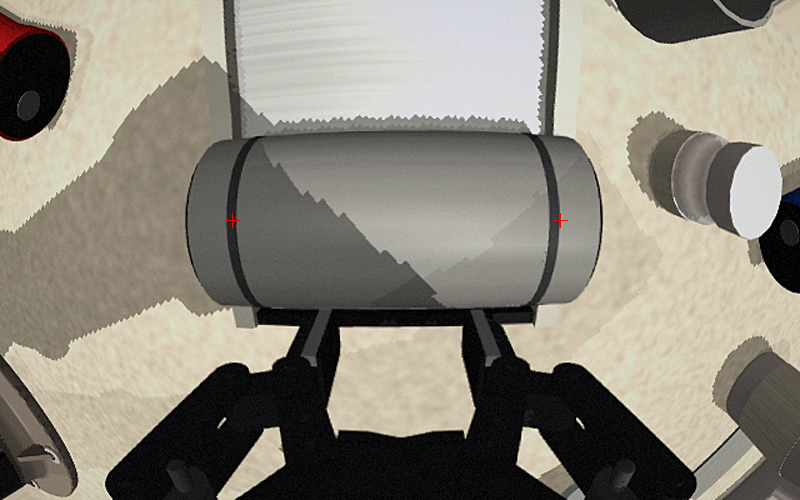

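The core is at (395,220) with the fingers just behind it at (318,340) and (483,340), not touching. Starting the slow push along the landing.

```bash
python3 -m jog '[{"x":0.003,"y":0,"z":0,"ax":0,"ay":0,"az":0},{"x":0.007,"y":0,"z":0,"ax":0,"ay":0,"az":0},{"x":0.011,"y":0,"z":0,"ax":0,"ay":0,"az":0},{"x":0.015,"y":0,"z":0,"ax":0,"ay":0,"az":0},{"x":0.019,"y":0,"z":0,"ax":0,"ay":0,"az":0},{"x":0.023,"y":0,"z":0,"ax":0,"ay":0,"az":0},{"x":0.027,"y":0,"z":0,"ax":0,"ay":0,"az":0},{"x":0.031,"y":0,"z":0,"ax":0,"ay":0,"az":0},{"x":0.035,"y":0,"z":0,"ax":0,"ay":0,"az":0},{"x":0.039,"y":0,"z":0,"ax":0,"ay":0,"az":0},{"x":0.043,"y":0,"z":0,"ax":0,"ay":0,"az":0},{"x":0.047,"y":0,"z":0,"ax":0,"ay":0,"az":0}]'
python3 -m jog '[{"x":0.004,"y":0,"z":0,"ax":0,"ay":0,"az":0},{"x":0.008,"y":0,"z":0,"ax":0,"ay":0,"az":0},{"x":0.012,"y":0,"z":-0.0005,"ax":0,"ay":0,"az":0},{"x":0.016,"y":0,"z":-0.001,"ax":0,"ay":0,"az":0},{"x":0.020,"y":0,"z":-0.002,"ax":0,"ay":0,"az":0},{"x":0.024,"y":0,"z":-0.0025,"ax":0,"ay":0,"az":0},{"x":0.028,"y":0,"z":-0.003,"ax":0,"ay":0,"az":0},{"x":0.032,"y":0,"z":-0.004,"ax":0,"ay":0,"az":0},{"x":0.036,"y":0,"z":-0.0045,"ax":0,"ay":0,"az":0},{"x":0.040,"y":0,"z":-0.005,"ax":0,"ay":0,"az":0}]'
python3 - <<'E'
from h import *
wrist("pics/w4.png",[(-.103,-.064,.042)])
rel(cw([-.154,-.005,.026]),YAW)
E
```

```text
t: 3.85
eef_pos: [0.4793, -0.108, 0.0263]
tool_rot: [0.0, 0.902, 0.433, -0.0]
contact_force: [0.5, -0.1, 0.7]
gripper_width: 0.596
grasp_force: 0.1
t: 4.85
eef_pos: [0.5044, -0.0768, 0.0314]
tool_rot: [0.0, 0.902, 0.433, 0.0]
contact_force: [-1.5, -0.8, 1.3]
gripper_width: 0.601
grasp_force: 1.0
t 4.9 tcp [ 0.5051 -0.076   0.0315] cradle [-0.0641 -0.0046  0.0315] F [1.  0.6 0.5]
shift [-0.0899  0.0001  0.0054] turn [ 0.0005 -0.0012  0.0035]
```

View pics/w4.png

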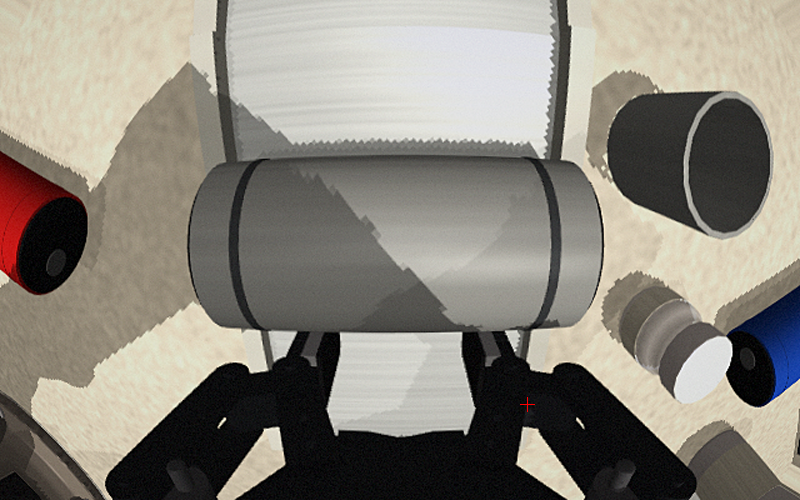

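The core has moved up to (396,243), square, with both fingers touching its back. Continuing up the ramp without a break.

```bash
python3 -m jog '[{"x":0.004,"y":0,"z":-0.001,"ax":0,"ay":0,"az":0},{"x":0.008,"y":0,"z":-0.002,"ax":0,"ay":0,"az":0},{"x":0.012,"y":0,"z":-0.0025,"ax":0,"ay":0,"az":0},{"x":0.016,"y":0,"z":-0.003,"ax":0,"ay":0,"az":0},{"x":0.020,"y":0,"z":-0.004,"ax":0,"ay":0,"az":0},{"x":0.024,"y":0,"z":-0.005,"ax":0,"ay":0,"az":0},{"x":0.028,"y":0,"z":-0.0055,"ax":0,"ay":0,"az":0},{"x":0.032,"y":0,"z":-0.006,"ax":0,"ay":0,"az":0},{"x":0.036,"y":0,"z":-0.007,"ax":0,"ay":0,"az":0},{"x":0.040,"y":0,"z":-0.0075,"ax":0,"ay":0,"az":0},{"x":0.044,"y":0,"z":-0.008,"ax":0,"ay":0,"az":0},{"x":0.048,"y":0,"z":-0.009,"ax":0,"ay":0,"az":0}]'
python3 -m jog '[{"x":0.004,"y":0,"z":-0.001,"ax":0,"ay":0,"az":0},{"x":0.008,"y":0,"z":-0.0015,"ax":0,"ay":0,"az":0},{"x":0.012,"y":0,"z":-0.002,"ax":0,"ay":0,"az":0},{"x":0.016,"y":0,"z":-0.003,"ax":0,"ay":0,"az":0},{"x":0.020,"y":0,"z":-0.0035,"ax":0,"ay":0,"az":0}]'
python3 - <<'E'
from h import *
wrist("pics/w5.png",[(.112,-.079,.078),(.112,.069,.078)])
rel(cw([.041,-.005,.044]),YAW)
E
```

```text
t: 6.1
eef_pos: [0.5343, -0.0394, 0.0403]
tool_rot: [-0.0, 0.902, 0.433, -0.0]
contact_force: [-0.8, -2.3, 0.9]
gripper_width: 0.599
grasp_force: 1.0
t: 6.6
eef_pos: [0.5469, -0.0238, 0.0439]
tool_rot: [0.0, 0.902, 0.433, 0.0]
contact_force: [-1.2, -1.6, 0.6]
gripper_width: 0.6
grasp_force: 1.0
t 6.65 tcp [ 0.5476 -0.0229  0.0441] cradle [ 0.0039 -0.0044  0.0441] F [ 0.5  0.2 -0.4]
shift [0.0371 0.0008 0.0001] turn [ 0.0005 -0.0014  0.0034]
```

View pics/w5.png

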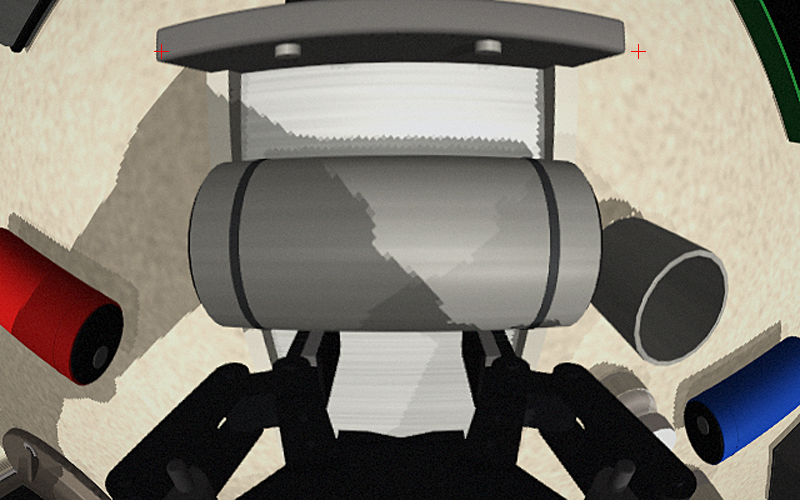

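The core is at (395,243), still square and just short of the crest, with the stop ahead at (390,35). Now easing it over the crest.

```bash
python3 -m jog '[{"x":0.003,"y":0,"z":-0.0005,"ax":0,"ay":0,"az":0},{"x":0.006,"y":0,"z":-0.001,"ax":0,"ay":0,"az":0},{"x":0.009,"y":0,"z":-0.0015,"ax":0,"ay":0,"az":0},{"x":0.012,"y":0,"z":-0.0015,"ax":0,"ay":0,"az":0},{"x":0.015,"y":0,"z":-0.0015,"ax":0,"ay":0,"az":0},{"x":0.018,"y":0,"z":-0.0015,"ax":0,"ay":0,"az":0},{"x":0.021,"y":0,"z":-0.001,"ax":0,"ay":0,"az":0},{"x":0.024,"y":0,"z":-0.001,"ax":0,"ay":0,"az":0},{"x":0.027,"y":0,"z":-0.001,"ax":0,"ay":0,"az":0},{"x":0.030,"y":0,"z":-0.001,"ax":0,"ay":0,"az":0},{"x":0.033,"y":0,"z":-0.0005,"ax":0,"ay":0,"az":0},{"x":0.033,"y":0,"z":-0.0005,"ax":0,"ay":0,"az":0}]'
python3 -m jog '[{"x":0,"y":0,"z":0,"ax":0,"ay":0,"az":0},{"x":0,"y":0,"z":0,"ax":0,"ay":0,"az":0},{"x":0,"y":0,"z":0,"ax":0,"ay":0,"az":0}]'
python3 - <<'E'
from h import *
wrist("pics/w6.png",[(.082,-.065,.059),(.082,.055,.059)])
rel(cw([.041,-.005,.044]),YAW)
E
```

```text
t: 7.85
eef_pos: [0.5676, 0.0022, 0.0443]
tool_rot: [-0.0, 0.901, 0.433, 0.0]
contact_force: [0.1, 0.5, 0.1]
gripper_width: 0.599
grasp_force: 0.0
t: 8.15
eef_pos: [0.5672, 0.0015, 0.0443]
tool_rot: [0.0, 0.902, 0.432, -0.0]
contact_force: [0.1, -0.8, -1.3]
gripper_width: 0.603
grasp_force: 0.0
t 8.2 tcp [0.5673 0.0015 0.0443] cradle [ 0.0352 -0.0043  0.0443] F [-0.2 -0.5  0.4]
shift [0.0058 0.0007 0.0003] turn [0.0001 0.0001 0.0026]
```

View pics/w6.png

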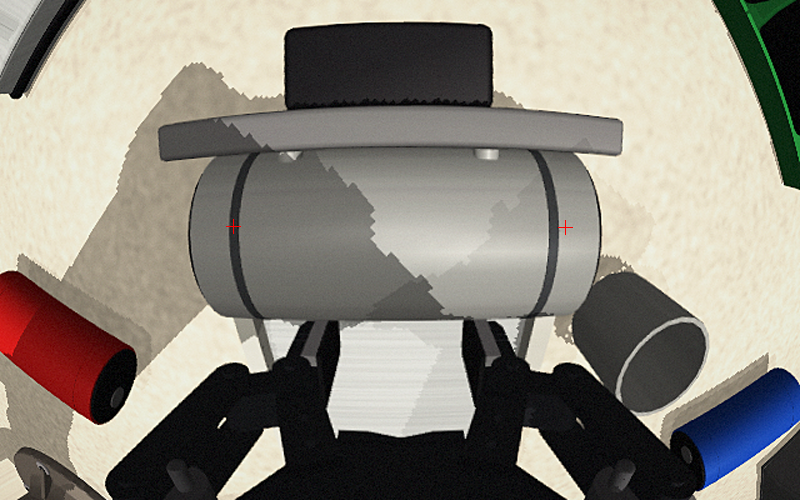

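The core rests home against the stop's pins at (395,235), square, with the fingers about 5 mm off it. Backing off, rising, and moving over the key with the fingers shut.

```bash
python3 -m jog '[{"x":-0.006,"y":0,"z":0,"ax":0,"ay":0,"az":0},{"x":-0.012,"y":0,"z":0,"ax":0,"ay":0,"az":0},{"x":-0.012,"y":0,"z":-0.04,"ax":0,"ay":0,"az":0},{"x":-0.012,"y":0,"z":-0.08,"ax":0,"ay":0,"az":0},{"x":-0.012,"y":0,"z":-0.12,"ax":0,"ay":0,"az":0},{"x":-0.012,"y":0,"z":-0.15,"ax":0,"ay":0,"az":0},{"x":-0.012,"y":0,"z":-0.16,"ax":0,"ay":0,"az":0}]'
python3 -m jog '[{"x":0.195,"y":-0.241,"z":0,"ax":0,"ay":0,"az":0},{"x":0.195,"y":-0.241,"z":0,"ax":0,"ay":0,"az":0},{"x":0.195,"y":-0.241,"z":0,"ax":0,"ay":0,"az":0},{"x":0.195,"y":-0.241,"z":0,"ax":0,"ay":0,"az":0},{"x":0.195,"y":-0.241,"z":0,"ax":0,"ay":0,"az":0},{"x":0.195,"y":-0.241,"z":0,"ax":0,"ay":0,"az":0},{"x":0.195,"y":-0.241,"z":0,"ax":0,"ay":0,"az":0},{"x":0.195,"y":-0.241,"z":0,"ax":0,"ay":0,"az":0},{"x":0.195,"y":-0.241,"z":0,"ax":0,"ay":0,"az":0},{"x":0.195,"y":-0.241,"z":0,"ax":0,"ay":0,"az":0},{"x":0.195,"y":-0.241,"z":0,"ax":0,"ay":0,"az":0}]' 0
python3 - <<'E'
from h import *
wrist("pics/w7.png",R.from_euler('z',-YAW).apply(np.array([[.495,.2955,.054]])-C))
rel([.495,.2955,.08],YAW);print(get_obs()["gripper_width"])
E
```

```text
t: 8.9
eef_pos: [0.5612, -0.0081, 0.2079]
tool_rot: [0.001, 0.902, 0.432, 0.002]
contact_force: [0.7, 0.5, -0.3]
gripper_width: 0.598
grasp_force: 0.0
t: 10.0
eef_pos: [0.4946, 0.2931, 0.2041]
tool_rot: [0.0, 0.902, 0.431, -0.0]
contact_force: [0.4, 0.2, -0.6]
gripper_width: 0.001
grasp_force: 0.0
t 10.05 tcp [0.4945 0.2935 0.2042] cradle [0.2168 0.2357 0.2042] F [-0.4  0.3 -0. ]
shift [ 0.0019 -0.0009  0.1242] turn [0.0005 0.0005 0.0002]
0.0045337692140501136
```

View pics/w7.png

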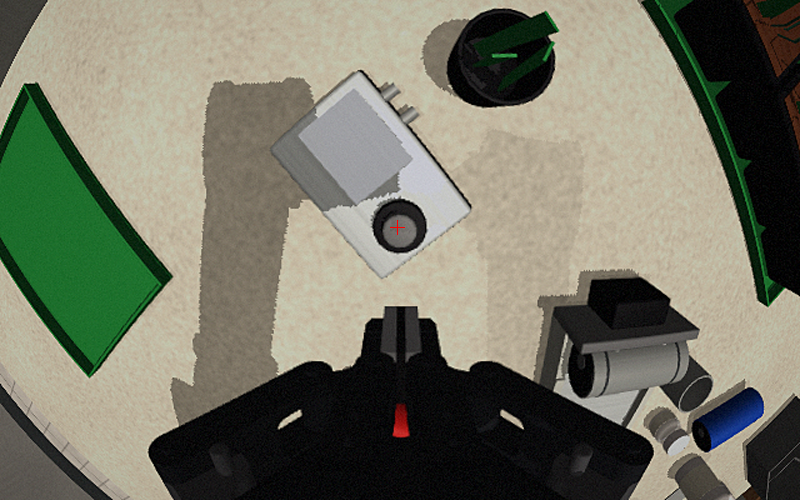

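The key is at (400,232), so the current position is right to within 2 mm. The core is still seated at (625,368). Going down to just above the key.

```bash
python3 -m jog '[{"x":-0.001,"y":0.001,"z":0.04,"ax":0,"ay":0,"az":0},{"x":-0.001,"y":0.001,"z":0.08,"ax":0,"ay":0,"az":0},{"x":-0.001,"y":0.001,"z":0.11,"ax":0,"ay":0,"az":0},{"x":-0.001,"y":0.001,"z":0.13,"ax":0,"ay":0,"az":0},{"x":-0.001,"y":0.001,"z":0.14,"ax":0,"ay":0,"az":0},{"x":-0.001,"y":0.001,"z":0.144,"ax":0,"ay":0,"az":0},{"x":-0.001,"y":0.001,"z":0.144,"ax":0,"ay":0,"az":0},{"x":-0.001,"y":0.001,"z":0.144,"ax":0,"ay":0,"az":0}]'
```

```text
t: 10.85
eef_pos: [0.4947, 0.2942, 0.0614]
tool_rot: [-0.0, 0.902, 0.432, 0.001]
contact_force: [0.6, -0.3, -0.1]
gripper_width: -0.002
grasp_force: 0.0
```

```bash
python3 -m jog '[{"x":0,"y":0,"z":0.004,"ax":0,"ay":0,"az":0},{"x":0,"y":0,"z":0.008,"ax":0,"ay":0,"az":0},{"x":0,"y":0,"z":0.011,"ax":0,"ay":0,"az":0},{"x":0,"y":0,"z":0.013,"ax":0,"ay":0,"az":0},{"x":0,"y":0,"z":0.013,"ax":0,"ay":0,"az":0},{"x":0,"y":0,"z":0.013,"ax":0,"ay":0,"az":0}]'
```

```text
t: 11.45
eef_pos: [0.4952, 0.2947, 0.0515]
tool_rot: [0.001, 0.902, 0.433, 0.002]
contact_force: [-8.3, -7.3, 36.4]
gripper_width: 0.001
grasp_force: 18.8
```

36 N is well above the 5 N key spring, so I'll back off in small steps and read the force against height.

```bash
for i in 1 2 3 4 5 6 7; do python3 -m jog '[{"x":0,"y":0,"z":-0.001,"ax":0,"ay":0,"az":0},{"x":0,"y":0,"z":-0.001,"ax":0,"ay":0,"az":0}]' | grep -E "eef|contact"; done
```

```text
eef_pos: [0.4952, 0.2946, 0.0517]
contact_force: [-6.2, -4.2, 28.4]
eef_pos: [0.4952, 0.2946, 0.0518]
contact_force: [-4.2, -3.0, 21.1]
eef_pos: [0.4951, 0.2945, 0.052]
contact_force: [-1.3, -0.6, 12.8]
eef_pos: [0.4951, 0.2945, 0.0523]
contact_force: [1.9, 0.4, 4.2]
eef_pos: [0.495, 0.2945, 0.0529]
contact_force: [3.2, 1.7, 5.5]
eef_pos: [0.4945, 0.2942, 0.0536]
contact_force: [2.4, 1.6, 4.6]
eef_pos: [0.494, 0.2939, 0.0543]
contact_force: [2.3, 1.2, 3.7]
```

Hard stop at about 0.0523, then a spring force falling from about 5 N as it rises, so the key had bottomed out. Rising clear.

```bash
python3 -m jog '[{"x":0,"y":0,"z":-0.005,"ax":0,"ay":0,"az":0},{"x":0,"y":0,"z":-0.012,"ax":0,"ay":0,"az":0},{"x":0,"y":0,"z":-0.03,"ax":0,"ay":0,"az":0},{"x":0,"y":0,"z":-0.07,"ax":0,"ay":0,"az":0},{"x":0,"y":0,"z":-0.11,"ax":0,"ay":0,"az":0},{"x":0,"y":0,"z":-0.14,"ax":0,"ay":0,"az":0},{"x":0,"y":0,"z":-0.15,"ax":0,"ay":0,"az":0},{"x":0,"y":0,"z":-0.15,"ax":0,"ay":0,"az":0},{"x":0,"y":0,"z":-0.15,"ax":0,"ay":0,"az":0}]'
python3 - <<'E'
from h import *
import cv2
a=cv2.imread("pics/w7.png")
wrist("pics/w8.png",R.from_euler('z',-YAW).apply(np.array([[.495,.2955,.054]])-C))
b=cv2.imread("pics/w8.png")
cv2.imwrite("pics/end.png",cv2.resize(np.hstack([b[180:280,340:480],b[290:430,540:740][:100]]),None,fx=2.3,fy=2.3))
E
```

```text
t: 13.75
eef_pos: [0.493, 0.2929, 0.2029]
tool_rot: [0.0, 0.902, 0.433, -0.001]
contact_force: [0.2, -0.0, 0.3]
gripper_width: -0.001
grasp_force: 0.0
```

View pics/end.png

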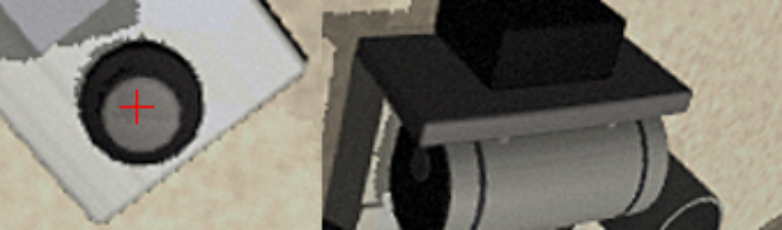

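The key stands up again (crop at (140,108)), the core is still seated against the stop (crop at (540,175)), and the arm is clear of everything. Handing in.

```bash
python3 -c "
from station import *
print(hand_in())"
```

```text
the job is handed in; nothing more can be done
None
```

I pushed the core up the ramp in one go to rest against the stop, then pressed the key to its hard stop and let it up; the arm finished clear, and the job is handed in at about 14 s with no verdict shown.

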